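# Hold the cover plate over the casting frame with its holes aligned

## Task

Stand the white plaster model upright and centred on the narrow post in the middle of the steel casting frame and let go of it. Then pick up the aluminium cover plate by its handle and finish holding it still and level about 2 cm above the four pillars, touching neither them nor the model, with every threaded hole showing wholly through a hole of the plate so that I can start the screws: do not set the plate down or let it go. Leave the cup, brush, black pyramid and jar where they are.

Things in the scene. Friction and masses are not known exactly. Their poses are not given: they have to be found in the camera images.
- model: White plaster model: a 44 x 44 mm square block 28 mm high with upright sides, topped by a 22 mm high pyramid that ends in a 6 mm flat (50 mm tall in all, about 0.08 to 0.15 kg). It starts standing on the table between the frame and the cover plate. Origin: centre of its underside; z up, x and y square to its sides.
- frame: Steel casting frame, fixed to the table: a base 210 x 160 x 10 mm (long side along its x), four upright round pillars 22 mm in diameter near its corners, at x = +-85 and y = +-60 mm, tops 95 mm above the table, each with an 8 mm threaded hole in its top, and in the middle a narrow post whose round flat head is 26 mm in diameter and 40 mm above the table. May stand on the left or the right. Origin: centre of the base's underside, on the table; z up.
- frame_post (a point): Centre of the top face of the narrow middle post's head (40 mm above the table).
- cover: Aluminium cover plate, 200 x 150 mm (long side along its x) and 6 mm thick, with four 15 mm through holes at x = +-85, y = +-60 mm, and a pull handle in the middle of its upper side. Loose, 0.4 to 0.65 kg, balanced about its centre; it starts lying flat on the table, handle up, on the side of the model away from the frame. Half a turn about z leaves it the same. Origin: centre of the plate's underside; z up.
- cover_grip (a point): Centre of the handle's bar: the bar is 100 mm long along the plate's x, 16 mm wide (y) and 16 mm high, its middle 38 mm above the plate's underside, its lower face 24 mm above the plate's upper face; two 12 mm legs carry it 42 mm either side of the centre. Grip it across its 16 mm width.
- mixing_cup: Bystander: white plastic cup, 72 mm wide, 75 mm high, beyond the work. Origin: centre of its underside.
- brush: Bystander: flat brush 150 mm long lying beyond the work, to the left of the cup, roughly along world y. Origin: under its middle.
- maquette: Bystander: plain black pyramid, base 75 mm, 60 mm high, on the right of the work. Origin: centre of its underside.
- paint_jar: Bystander: closed jar 60 mm wide, 80 mm high, on the left of the work. Origin: centre of its underside.
- frame_hole0 (a point): Centre of the mouth of the threaded hole in the frame's pillar at x = -85, y = -60 mm of the frame, on the pillar's top face.
- cover_hole0 (a point): Centre of the plate's hole at x = -85, y = -60 mm of the plate, level with the plate's underside.
- frame_hole1 (a point): Centre of the mouth of the threaded hole in the frame's pillar at x = 85, y = -60 mm of the frame, on the pillar's top face.
- cover_hole1 (a point): Centre of the plate's hole at x = 85, y = -60 mm of the plate, level with the plate's underside.
- frame_hole2 (a point): Centre of the mouth of the threaded hole in the frame's pillar at x = 85, y = 60 mm of the frame, on the pillar's top face.
- cover_hole2 (a point): Centre of the plate's hole at x = 85, y = 60 mm of the plate, level with the plate's underside.
- frame_hole3 (a point): Centre of the mouth of the threaded hole in the frame's pillar at x = -85, y = 60 mm of the frame, on the pillar's top face.
- cover_hole3 (a point): Centre of the plate's hole at x = -85, y = 60 mm of the plate, level with the plate's underside.
There are look-alikes about, which are no part of the job. There is more than one size of the model; the one meant has the size given above. There is more than one size of the cover; the one meant has the size given above.

How it is judged (in metres and radians):
On the way:
1. the model stands centred and upright on the frame's post, let go (horizontal distance between model and frame_post below 0.01 m and z of model in the frame of frame_post between -0.003 and 0.004 m and angle between model's own z axis and vertical below 0.08 rad and contact force between the fingers and model below 0.05 N and linear speed of model below 0.02 m/s), for 0.3 s.
At the end, for the whole second after the job is handed in: Model released on the post, within 10 mm of its centre and 0.08 rad of upright; plate held still in the fingers, level within 0.08 rad, its holes 8 to 35 mm above the pillar tops and each within 4 mm sideways of a threaded hole (either way round), touching neither frame nor model (all of step 1 and ((horizontal distance between cover_hole0 and frame_hole0 below 0.004 m and horizontal distance between cover_hole1 and frame_hole1 below 0.004 m and horizontal distance between cover_hole2 and frame_hole2 below 0.004 m and horizontal distance between cover_hole3 and frame_hole3 below 0.004 m) or (horizontal distance between cover_hole0 and frame_hole2 below 0.004 m and horizontal distance between cover_hole1 and frame_hole3 below 0.004 m and horizontal distance between cover_hole2 and frame_hole0 below 0.004 m and horizontal distance between cover_hole3 and frame_hole1 below 0.004 m)) and z of cover_hole0 in the frame of frame between 0.103 and 0.13 m and z of cover_hole1 in the frame of frame between 0.103 and 0.13 m and z of cover_hole2 in the frame of frame between 0.103 and 0.13 m and z of cover_hole3 in the frame of frame between 0.103 and 0.13 m and angle between cover's own z axis and vertical below 0.08 rad and contact force between the fingers and cover above 1 N and contact force between cover and frame below 0.05 N and contact force between cover and model below 0.05 N and linear speed of cover below 0.02 m/s and angular speed of cover below 0.12 rad/s); the arm keeps its last pose, push and grip.
It fails at once if the mixing cup is moved more than 25 mm (distance of mixing_cup from where it was at the start of the episode above 0.025 m).
It fails at once if the brush is moved more than 25 mm (distance of brush from where it was at the start of the episode above 0.025 m).
It fails at once if the maquette is moved more than 25 mm (distance of maquette from where it was at the start of the episode above 0.025 m).
It fails at once if the paint jar is moved more than 25 mm (distance of paint_jar from where it was at the start of the episode above 0.025 m).
It also fails if it takes over 61 s, if anything falls off the work surface, if the arm or the gripper's body presses on something with over 40 N, if the wrist force passes 120 N, or if a joint passes its speed limit or range.

## Robot

A 6-joint arm with a two-finger parallel gripper is mounted at the origin on the work surface. World frame = base frame: x ahead of the robot, y to its left, z up, the work surface at z = 0. Lengths are in m, angles in degrees, forces in N, time in s.
With the tool pointing down it reaches from about 0.375 to 0.9 m from the base axis. Payload 3.1 kg.
Tool frame: the origin (TCP) lies at the very end of the fingers, on their centre line; the grasp point (between the pads) lies 19 mm behind it (bot.hold_point_z is the z of the grasp point in the tool frame, in m); z points along the fingers, y is the line along which they close (so a half turn about z gives the same grasp; the last joint's range is limited). The gripper opens to 87 mm and grips with 3 to 60 N. Pads are 19 mm wide; open, the fingers measure 117 mm over their backs; the gripper's body (75 mm by 190 mm) begins 51 mm behind the grasp point.
Start: joints at [-82.936, 30.224, 82.088, -0, 67.689, -10.227], TCP at [0.186, -0.597, 0.223] pointing down, gripper open.
Joint ranges: [-176.69, 176.69], [-43.24, 126.21], [12.49, 139.97], [-82, 262], [0, 151.66], [-163.58, 163.58]. Speed limits (degrees/s): [159.86, 159.86, 180, 180, 180, 180].

## Interface

Orientations are given as a 3x3 rotation matrix whose columns are the frame's x, y, z axes.
In Python, from rig import bot, capture, camera_model gives the robot as it stands.
- The arm moves only by the tool apply_moves, never from a script. Its argument "plan" is text: rows parted by semicolons, each of 6 numbers parted by spaces: the shift along the tool's x, y, z in units of 0.05 m (1.0 is 0.05 m), then the turn, a rotation vector about the tool's x, y, z in units of 360 degrees (1.0 is 360 degrees). In form: dx dy dz ax ay az; .... A call has 1 to 10 rows; each row shifts and turns the commanded pose from where the row before left it, along the tool's axes as they then stand; what a row does not reach is not made up. A row lasts 1/12 s, in which the tool goes at most 41.7 mm and 7.16 degrees, less where a joint would pass 70% of its speed; a pose out of reach is approached as far as the arm can. A call with a number of a shift or a turn outside -1 to 1 is refused whole. A call with a gripper value outside its range is refused whole. "gripper" is the gripper command: -1 is shut, 1 is fully open, values between are in proportion, set as the call begins (left out, the last holds). The fingers move at their own pace and stop on an object; the grip force is fixed at half the most. Time passes only in rows, so rows that do not move let the fingers close. It gives the time, the measured TCP pose, the force, the opening and the grip force at its end, in the units of the state.
- bot.read_state(): the state, without advancing time (a new reading comes with each control period).
- capture(name): name is "side" or "top" or "wrist"; returns the picture (400x640x3 uint8, red, green, blue); there is no depth.
- camera_model(name): a dict with "vertical_fov" (degrees; the focal length in pixels is half the picture's height over the tangent of half this angle, whatever the lens; pixels are square), "cx", "cy" (the principal point, pixels), "position" and "rotation" of the camera in the world; the wrist camera has in their place "hand_eye" (4x4, takes a point from camera to tool coordinates, whose origin is the TCP and whose axes are the flange's). Camera axes: x right, y down, z forward; pixel columns grow to the right and rows downward; lengths in m; the calibration is good to about 2 mm. A picture is of the moment at which its call begins: read the wrist's pose just before it. camera_model takes no time and is no camera call.
- bot.hand_in(): hands the job in; it is judged then, once.
The state is a dict: "time_s": time; "joint_positions": joint angles; "qvel": joint speeds; "tau": joint torques, N m; "position": TCP position; "tcp_rot": TCP orientation; "force": force on the tool from outside, world axes, zero at the start; "moment": the same for the moment, N m; "opening": opening from 0.0 (shut) to 1.0 (fully open); "grasp_force": force on a finger pad.
Only numpy, scipy, OpenCV 4.12 (cv2) and the standard library are available. Lean on these libraries where they do the work, as an engineer would, in place of code of your own. Each camera call takes 0.05 s, during which the arm holds its last target. There are 200 camera calls.

## Working session

There is one attempt and no reset: what is moved stays moved. The work goes in short steps, Python scripts to look and compute and a tool call to move; the robot and the scene stay as the last step left them, time stands still between calls to the robot, and variables do not carry over. Pictures are saved under pics/ and viewed, at most 10 in all, crops included, and the job is handed in when it is done.

Besides the shell and the picture viewer there is one more tool, called after "Call:" as a command line: name --argument value ..., lists and objects as JSON in quotes. apply_moves: Moves the arm, as the interface text tells. Its arguments: {"type":"object","properties":{"plan":{"type":"string"},"gripper":{"type":"number"}},"required":["plan"]}

```bash
mkdir -p pics && python3 - <<'E'
from rig import bot,capture,camera_model
import cv2,numpy as np
print(bot.read_state()); 
for n in("side","top","wrist"): 
    print(n,camera_model(n)); cv2.imwrite(f"pics/{n}0.png",capture(n)[:,:,::-1])
a=cv2.imread("pics/side0.png");b=cv2.imread("pics/top0.png")
E
```

```text
{'time_s': 0.0, 'joint_positions': array([-8.29382142e+01,  3.02794531e+01,  8.21563993e+01, -1.34447889e-04,
        6.76878964e+01, -1.02284937e+01]), 'qvel': array([ 0.06965214, -0.09849459,  0.00470713,  0.09130228,  0.04720579,
       -0.05236604]), 'tau': array([-1.25143910e-03, -4.40046430e+01, -1.76588684e+01,  6.31138030e-02,
        5.81175741e-02, -1.55154785e-04]), 'position': array([ 0.18568224, -0.59601911,  0.22156633]), 'tcp_rot': array([[ 9.54811022e-01,  2.97213458e-01, -2.67682157e-04],
       [ 2.97213334e-01, -9.54808693e-01,  2.14317187e-03],
       [ 3.81394271e-04, -2.12588283e-03, -9.99997668e-01]]), 'force': array([ 0.65210611,  0.36377298, -0.4244955 ]), 'moment': array([-0.00774144, -0.0247515 ,  0.0250077 ]), 'grasp_force': 0.0, 'opening': 1.0000230768359866}
side {'vertical_fov': 50.667306378289936, 'cx': 319.74624983379624, 'cy': 196.44304545658335, 'position': array([0.18957806, 0.75880626, 0.8237845 ]), 'rotation': array([[-0.91663431, -0.27388194,  0.29115328],
       [-0.39936466,  0.5964843 , -0.69621429],
       [ 0.01701216, -0.75445024, -0.65613674]])}
top {'vertical_fov': 52.73063252535994, 'cx': 320.59180004175903, 'cy': 200.78486505408992, 'position': array([ 4.03057226e-01, -1.33707514e-03,  1.48992319e+00]), 'rotation': array([[ 6.54812103e-04, -9.97039936e-01,  7.68826223e-02],
       [-9.99875698e-01, -1.86393315e-03, -1.56561398e-02],
       [ 1.57531007e-02, -7.68628138e-02, -9.96917222e-01]])}
wrist {'vertical_fov': 62.17391584883703, 'cx': 319.3741862026051, 'cy': 200.5716260827287, 'hand_eye': array([[ 2.01525766e-04, -9.62988710e-01, -2.69541656e-01,
         7.43330814e-02],
       [ 9.99999963e-01,  1.44963941e-04,  2.29749719e-04,
        -7.89482384e-04],
       [-1.82172565e-04, -2.69541693e-01,  9.62988703e-01,
        -1.61921649e-01],
       [ 0.00000000e+00,  0.00000000e+00,  0.00000000e+00,
         1.00000000e+00]])}
```

View pics/top0.png

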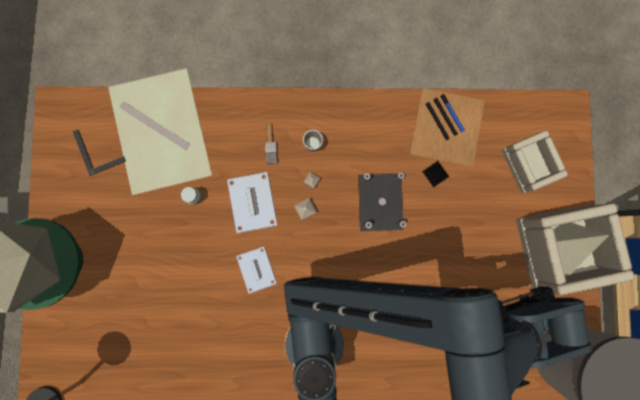

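View pics/side0.png

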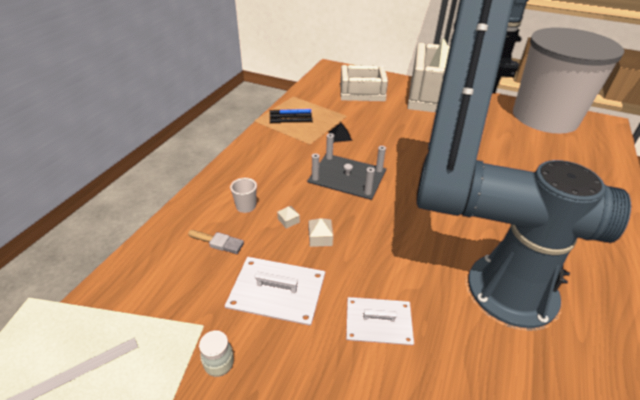

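Top view: frame at about (381,202), larger model at (305,208), larger plate at (251,202); smaller look-alikes lie at (312,180) and (256,270).

```bash
cat > h.py <<'E'
import numpy as np,cv2
from rig import bot,capture,camera_model
def cam(n,st=None):
    c=camera_model(n)
    if n=="wrist":
        st=st or bot.read_state(); H=c["hand_eye"]; R=st["tcp_rot"]
        return c,R@H[:3,:3],R@H[:3,3]+st["position"]
    return c,c["rotation"],c["position"]
def F(c): return 200/np.tan(np.radians(c["vertical_fov"]/2))
def pt(uv,z,n,st=None):
    c,R,p=cam(n,st); uv=np.atleast_2d(uv).astype(float)
    d=np.c_[(uv-[c["cx"],c["cy"]])/F(c),np.ones(len(uv))]@R.T
    return (p+d*((z-p[2])/d[:,2])[:,None])
def proj(P,n,st=None):
    c,R,p=cam(n,st); q=(np.atleast_2d(P)-p)@R
    return q[:,:2]/q[:,2:]*F(c)+[c["cx"],c["cy"]]
E
python3 - <<'E'
from h import *
im=cv2.imread("pics/top0.png"); hsv=cv2.cvtColor(im,cv2.COLOR_BGR2HSV)
def blobs(m,z,name,roi):
    x0,y0,x1,y1=roi; k=np.zeros_like(m);k[y0:y1,x0:x1]=m[y0:y1,x0:x1]
    for c in cv2.findContours(k,cv2.RETR_EXTERNAL,cv2.CHAIN_APPROX_NONE)[0]:
        if cv2.contourArea(c)<60: continue
        P=pt(c[:,0,:],z,"top")[:,:2].astype(np.float32)
        r=cv2.minAreaRect(P); print(name,np.round(r[0],4),np.round(r[1],4),round(r[2],1), cv2.minAreaRect(c)[0])
lo=lambda s,v0:(((hsv[:,:,1]<s)&(hsv[:,:,2]>v0))*255).astype(np.uint8)
blobs(lo(60,150),0.006,"plate",(220,165,285,300))
blobs(lo(110,110),0.0,"model",(288,165,330,225))
blobs((hsv[:,:,2]<90).astype(np.uint8)*255,0.01,"frame",(345,160,412,240))
for i in range(2): print(im[208,305],hsv[208,305],im[202,240],hsv[230,330])
cv2.imwrite("pics/t1.png",cv2.resize(im[160:300,220:420],None,fx=4,fy=4,interpolation=cv2.INTER_CUBIC))
E
```

```text
plate [0.267  0.2099] [0.1441 0.1083] 19.4 (256.0, 269.5)
plate [0.5129 0.2297] [0.2021 0.1519] 11.3 (251.4255828857422, 202.10940551757812)
model [0.4881 0.0333] [0.0613 0.0627] 26.8 (304.9000244140625, 208.80003356933594)
model [0.5954 0.0091] [0.0466 0.0477] 56.3 (311.49993896484375, 179.99996948242188)
frame [ 0.5154 -0.2477] [0.2058 0.1629] 2.0 (381.2933349609375, 201.50714111328125)
[148 173 180] [ 23  45 180] [210 202 196] [ 12 156 157]
[148 173 180] [ 23  45 180] [210 202 196] [ 12 156 157]
```

View pics/t1.png

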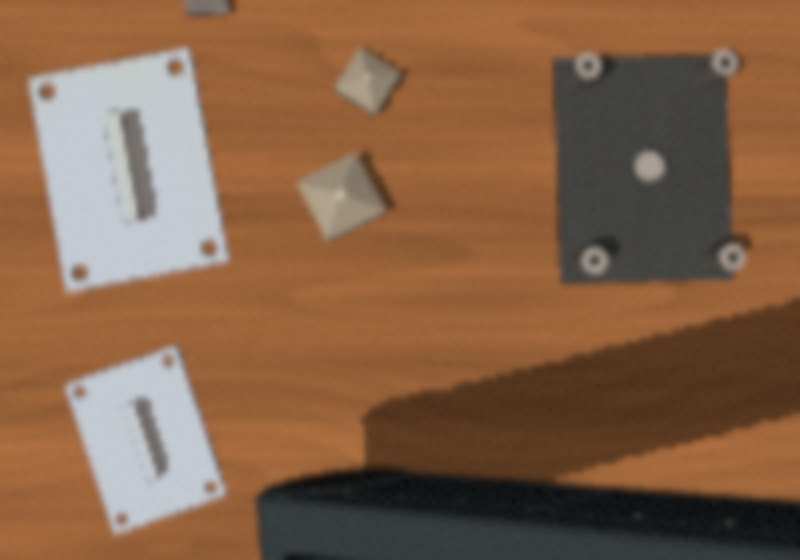

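The plate measures 202x152, so the near-side larger plate is right. The 44 mm model is the *smaller* block at (312,180), which measures 46 mm; the other is about 60 mm. I'm going above it to check.

Call:
apply_moves --plan "0.558 -0.466 0 0 0 0;0.558 -0.466 0 0 0 0;0.558 -0.466 0 0 0 0;0.558 -0.466 0 0 0 0;0.558 -0.466 0 0 0 0;0.558 -0.466 0 0 0 0;0.558 -0.466 0 0 0 0;0.558 -0.466 0 0 0 0;0.558 -0.466 0 0 0 0;0.558 -0.466 0 0 0 0"

```text
time_s: 0.98
position: [0.3835, -0.2896, 0.2225]
tcp_rot: [[0.955, 0.297, -0.0], [0.297, -0.955, 0.0], [-0.0, -0.0, -1.0]]
force: [0.4, -1.2, -0.0]
opening: 1.0
grasp_force: 0.0
```

Call:
apply_moves --plan "0.558 -0.466 0 0 0 0;0.558 -0.466 0 0 0 0;0.558 -0.466 0 0 0 0;0.558 -0.466 0 0 0 0;0.558 -0.466 0 0 0 0;0.558 -0.466 0 0 0 0;0.558 -0.466 0 0 0 0;0.558 -0.466 0 0 0 0;0.558 -0.466 0 0 0 0;0.558 -0.466 0 0 0 0"

```text
time_s: 1.82
position: [0.5805, 0.0159, 0.2223]
tcp_rot: [[0.955, 0.298, -0.001], [0.298, -0.955, -0.0], [-0.001, -0.0, -1.0]]
force: [0.3, -1.5, -0.2]
opening: 1.002
grasp_force: 0.0
```

Call:
apply_moves --plan "0 0 0 0 0 0.018;0 0 0 0 0 0.018;0 0 0 0 0 0.018;0 0 0 0 0 0.018;0 0 0 0 0 0.018;0 0 0 0 0 0.018;0 0 0 0 0 0.018;0 0 0 0 0 0.017;0 0 0 0 0 0;0 0 0 0 0 0"

```text
time_s: 2.65
position: [0.5799, 0.0141, 0.2223]
tcp_rot: [[0.829, -0.56, -0.001], [-0.56, -0.829, 0.0], [-0.001, 0.0, -1.0]]
force: [0.3, 0.5, 0.0]
opening: 1.001
grasp_force: 0.0
```

```bash
python3 - <<'E'
from h import *
st=bot.read_state(); im=capture("wrist")[:,:,::-1].copy(); cv2.imwrite("pics/w1.png",im)
R=st["tcp_rot"]; print(st["position"],np.degrees(np.arctan2(R[1,0],R[0,0])),st["joint_positions"])
print(proj([[.595,.009,0],[.488,.033,0]],"wrist",st))
cv2.imwrite("pics/top1.png",capture("top")[:,:,::-1])
E
```

```text
[0.5798632  0.01411295 0.22229554] -34.03007041186835 [-9.63925788e+00  2.67747274e+01  8.86845730e+01  1.76072885e-03
  6.45754708e+01  1.14390052e+02]
[[316.42470883 159.57009639]
 [348.70994812 241.24061959]]
```

View pics/w1.png

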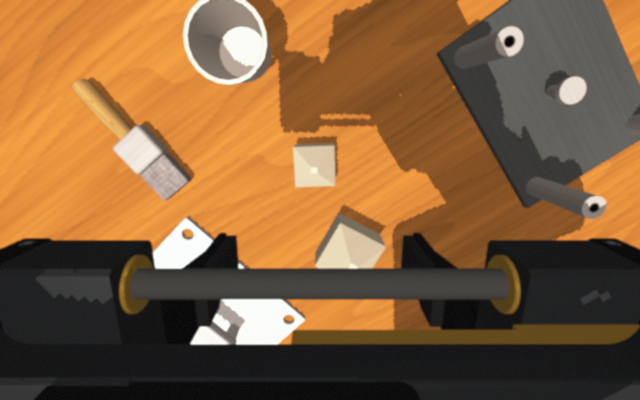

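The wrist view shows the smaller block at (315,166), about 43 px wide, which is about 44 mm and square to the image. Its flat is at (314,170). The bigger block at (350,240) is the look-alike. The post head is at (572,90).

```bash
python3 - <<'E'
from h import *
st=bot.read_state(); im=cv2.imread("pics/w1.png"); hsv=cv2.cvtColor(im,cv2.COLOR_BGR2HSV)
m=(((hsv[:,:,1]<110)&(hsv[:,:,2]>110))*255).astype(np.uint8)
k=np.zeros_like(m);k[135:200,280:350]=m[135:200,280:350]
c=max(cv2.findContours(k,0,1)[0],key=cv2.contourArea)
print(cv2.boundingRect(c))
for z in(0,.028):
    r=cv2.minAreaRect(pt(c[:,0],z,"wrist",st)[:,:2].astype(np.float32));print(z,r)
print("apex",pt([314,170],.05,"wrist",st))
g=im[160:180,304:324].max(2).astype(int); ys,xs=np.where(g>=np.percentile(g,95)); print("bright",xs.mean()+304,ys.mean()+160)
print("post",pt([572,90],.04,"wrist",st))
# pillars top: top cam earlier
im=cv2.imread("pics/top0.png")[160:240,345:412]
P=np.array([[367,176.5],[401,175.7],[368.7,225],[403.2,224.3]]); Q=pt(P,.095,"top");print(Q,Q.mean(0))
R=st["tcp_rot"]
t=pt([314,170],.05,"wrist",st)[0]
print("tool delta units",(R.T@(np.r_[t[:2],0.004]-st["position"]))/.05)
E
```

```text
(293, 143, 43, 44)
0 ((0.5912044048309326, 0.014614103361964226), (0.048388246446847916, 0.05048517882823944), 57.58546829223633)
0.028 ((0.5948648452758789, 0.011643830686807632), (0.04486256092786789, 0.046806689351797104), 57.58552932739258)
apex [[0.59369985 0.01246792 0.05      ]]
bright 313.5 170.0
post [[ 0.51573129 -0.24219461  0.04      ]]
[[ 0.59594755 -0.18518174  0.095     ]
 [ 0.59910203 -0.30428107  0.095     ]
 [ 0.42695663 -0.18968568  0.095     ]
 [ 0.42948745 -0.30942952  0.095     ]] [ 0.51287342 -0.2471445   0.095     ]
tool delta units [ 0.247784   -0.12738918  4.36763169]
```

Call:
apply_moves --plan "0.25 -0.13 0 0 0 -0.0045;0 0 0.6 0 0 0;0 0 0.6 0 0 0;0 0 0.6 0 0 0;0 0 0.6 0 0 0;0 0 0.6 0 0 0;0 0 0.6 0 0 0;0 0 0.5 0 0 0;0 0 0.25 0 0 0;0 0 0 0 0 0" --gripper 1

```text
time_s: 3.58
position: [0.5928, 0.0126, 0.0026]
tcp_rot: [[0.843, -0.538, -0.004], [-0.538, -0.843, 0.001], [-0.004, 0.001, -1.0]]
force: [-0.6, -1.0, 0.1]
opening: 0.996
grasp_force: 0.0
```

Call:
apply_moves --plan "0 0 0 0 0 0;0 0 0 0 0 0;0 0 0 0 0 0;0 0 0 0 0 0;0 0 0 0 0 0;0 0 0 0 0 0;0 0 0 0 0 0;0 0 0 0 0 0;0 0 0 0 0 0;0 0 0 0 0 0" --gripper -1

```text
time_s: 4.42
position: [0.594, 0.0123, 0.0054]
tcp_rot: [[0.843, -0.538, -0.0], [-0.538, -0.843, -0.0], [0.0, 0.0, -1.0]]
force: [-0.7, -0.6, 4.5]
opening: 0.507
grasp_force: 30.0
```

Call:
apply_moves --plan "0 0 -0.3 0 0 0;0 0 -0.6 0 0 0;0 0 -0.6 0 0 0;0 0 -0.6 0 0 0;0 0 -0.6 0 0 0;0 0 -0.3 0 0 0;0.1 0.4 0 0 0 0;0.16 0.57 0 0 0 0;0.16 0.57 0 0 0 0;0.16 0.57 0 0 0 0"

```text
time_s: 5.25
position: [0.561, -0.0925, 0.1548]
tcp_rot: [[0.843, -0.537, -0.0], [-0.537, -0.843, 0.0], [-0.001, -0.0, -1.0]]
force: [0.1, -0.2, -2.2]
opening: 0.502
grasp_force: 30.0
```

Call:
apply_moves --plan "0.16 0.57 0 0 0 0;0.16 0.57 0 0 0 0;0.16 0.57 0 0 0 0;0.16 0.57 0 0 0 0;0.16 0.57 0 0 0 0;0.1 0.3 0 0 0 0;0.1 0.08 0 0 0 0;0 0 0 0 0 0;0 0 0 0 0 0"

```text
time_s: 6.0
position: [0.517, -0.2544, 0.1546]
tcp_rot: [[0.843, -0.539, -0.0], [-0.539, -0.843, 0.001], [-0.001, -0.001, -1.0]]
force: [0.6, 1.1, -2.0]
opening: 0.501
grasp_force: 30.0
```

```bash
python3 - <<'E'
from h import *
st=bot.read_state(); im=capture("wrist")[:,:,::-1].copy(); cv2.imwrite("pics/w2.png",im)
np.savez("pics/w2.npz",position=st["position"],tcp_rot=st["tcp_rot"])
print(st["position"],st["opening"],st["grasp_force"])
E
```

```text
[ 0.51696911 -0.25436489  0.15462666] 0.5006394305481149 29.999514240771532
```

View pics/w2.png

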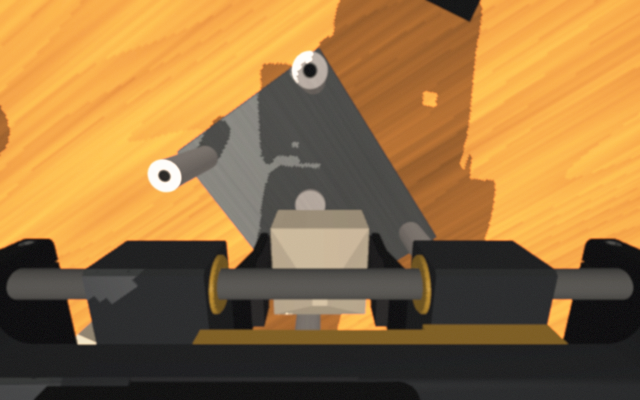

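The wrist view shows pillar holes at (310,70) and (164,176). The post head peeks out at (310,200), ahead of the held block.

```bash
python3 - <<'E'
from h import *
st=dict(np.load("pics/w2.npz")); im=cv2.imread("pics/w2.png"); g=cv2.cvtColor(im,cv2.COLOR_BGR2GRAY)
C=[]
for u,v in((310,70),(164,176)):
    k=g[v-11:v+12,u-11:u+12]; ys,xs=np.where(k<60); C.append([u-11+xs.mean(),v-11+ys.mean()])
Q=pt(C,.095,"wrist",st); d=Q[1]-Q[0]; print(C,Q,np.linalg.norm(d))
y=d[:2]/np.linalg.norm(d[:2]); x=np.array([y[1],-y[0]]); yaw=np.degrees(np.arctan2(x[1],x[0])); post=(Q[0]+Q[1])[:2]/2-.085*x
print("yaw",yaw,"post",post)
# post head circle edge: fitted left/right & top
row=[(v,np.where(g[v,280:340]>110)[0]) for v in range(188,209,3)]
for v,r in row: print(v, r.min()+280 if len(r) else None, r.max()+280 if len(r) else None)
t=np.r_[post,0.0454+.0015]; print((st["tcp_rot"].T@(t-st["position"]))/.05)
print(pt([310,190],.04,"wrist",st), st["tcp_rot"][:,0])
E
```

```text
[[np.float64(309.5365853658537), np.float64(69.96747967479675)], [np.float64(163.8360655737705), np.float64(175.54098360655738)]] [[ 0.60186239 -0.30013469  0.095     ]
 [ 0.59891989 -0.18018918  0.095     ]] 0.11998159813459634
yaw 1.4052970834453957 post [ 0.51541671 -0.24224652]
188 None None
191 303 317
194 299 321
197 297 323
200 296 324
203 295 325
206 295 325
[-0.15440901 -0.18575668  2.15484838]
[[ 0.52644051 -0.2496751   0.04      ]] [ 0.84257857 -0.5385724  -0.00106004]
```

Call:
apply_moves --plan "-0.154 -0.186 0 0 0 0;0 0 0 0 0 0;0 0 0.4 0 0 0;0 0 0.4 0 0 0;0 0 0.4 0 0 0;0 0 0.4 0 0 0;0 0 0.3 0 0 0;0 0 0.2 0 0 0;0 0 0 0 0 0;0 0 0 0 0 0"

```text
time_s: 6.88
position: [0.5155, -0.2423, 0.0499]
tcp_rot: [[0.843, -0.537, -0.001], [-0.537, -0.843, 0.001], [-0.001, -0.0, -1.0]]
force: [1.1, 0.6, -0.8]
opening: 0.502
grasp_force: 30.0
```

Call:
apply_moves --plan "0 0 0.02 0 0 0;0 0 0.02 0 0 0;0 0 0.02 0 0 0;0 0 0 0 0 0;0 0 0 0 0 0"

```text
time_s: 7.3
position: [0.5156, -0.2433, 0.0475]
tcp_rot: [[0.843, -0.538, 0.001], [-0.538, -0.843, -0.0], [0.001, 0.0, -1.0]]
force: [-0.3, -0.3, -1.5]
opening: 0.508
grasp_force: 30.0
```

Call:
apply_moves --plan "0 0 0.015 0 0 0;0 0 0.015 0 0 0;0 0 0 0 0 0;0 0 0 0 0 0"

```text
time_s: 7.63
position: [0.5154, -0.2431, 0.0455]
tcp_rot: [[0.843, -0.538, -0.0], [-0.538, -0.843, 0.0], [-0.0, -0.0, -1.0]]
force: [0.5, -0.4, -1.7]
opening: 0.501
grasp_force: 30.0
```

Call:
apply_moves --plan "0 0 0.015 0 0 0;0 0 0 0 0 0;0 0 0 0 0 0"

```text
time_s: 7.88
position: [0.5154, -0.2431, 0.0454]
tcp_rot: [[0.843, -0.538, 0.0], [-0.538, -0.843, -0.0], [0.0, 0.0, -1.0]]
force: [-1.4, 0.8, 4.7]
opening: 0.501
grasp_force: 30.0
```

The block touched down on the post. Releasing it and rising.

Call:
apply_moves --plan "0 0 0 0 0 0;0 0 0 0 0 0;0 0 0 0 0 0;0 0 0 0 0 0;0 0 0 0 0 0;0 0 0 0 0 0;0 0 -0.1 0 0 0;0 0 -0.3 0 0 0;0 0 -0.5 0 0 0" --gripper 1

```text
time_s: 8.63
position: [0.5138, -0.242, 0.0884]
tcp_rot: [[0.843, -0.538, -0.005], [-0.538, -0.843, 0.003], [-0.006, -0.0, -1.0]]
force: [-0.1, -0.0, -0.3]
opening: 0.989
grasp_force: 0.0
```

Call:
apply_moves --plan "0 0 -0.7 0 0 0;0 0 -0.7 0 0 0;0 0 -0.7 0 0 0;0 0 -0.7 0 0 0;0 0 -0.7 0 0 -0.018;0 0 0 0 0 -0.018;0 0 0 0 0 -0.018;0 0 0 0 0 -0.018;0 0 0 0 0 -0.018;0 0 0 0 0 0"

```text
time_s: 9.47
position: [0.5152, -0.2429, 0.2652]
tcp_rot: [[1.0, -0.001, 0.0], [-0.001, -1.0, -0.0], [0.0, 0.0, -1.0]]
force: [-0.3, -0.0, -0.6]
opening: 1.002
grasp_force: 0.0
```

```bash
python3 - <<'E'
from h import *
st=bot.read_state(); im=capture("wrist")[:,:,::-1].copy(); cv2.imwrite("pics/w3.png",im)
np.savez("pics/w3.npz",position=st["position"],tcp_rot=st["tcp_rot"])
R=st["tcp_rot"];print(st["position"],st["opening"],np.degrees(np.arctan2(R[1,0],R[0,0])))
E
```

```text
[ 0.51519162 -0.242904    0.26522992] 1.0018917429440761 -0.05589947821570217
```

View pics/w3.png

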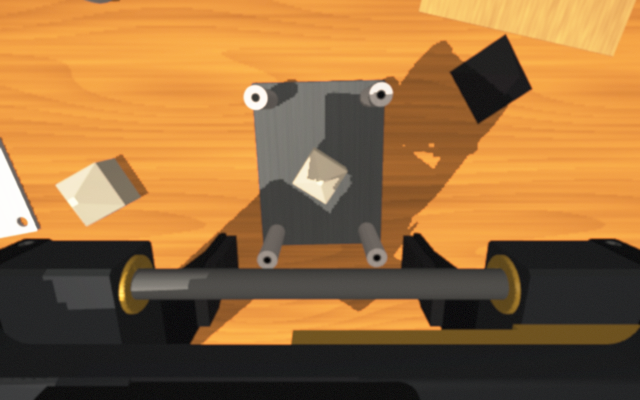

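All four threaded holes are visible, at (256,98), (381,94), (267,260) and (377,257). The block stands on the post at about (322,180).

```bash
python3 - <<'E'
from h import *
st=dict(np.load("pics/w3.npz")); im=cv2.imread("pics/w3.png"); g=cv2.cvtColor(im,cv2.COLOR_BGR2GRAY)
C=[]
for u,v in((256,98),(381,94),(267,260),(377,257)):
    k=g[v-5:v+6,u-5:u+6]; ys,xs=np.where(k<70); C.append([u-5+xs.mean(),v-5+ys.mean()])
Q=pt(C,.095,"wrist",st);print(np.round(C,1),Q,Q.mean(0))
d=Q[0]-Q[2]+Q[1]-Q[3];print("yaw",np.degrees(np.arctan2(d[1],d[0])),[np.linalg.norm(Q[i]-Q[j]) for i,j in((0,1),(2,3),(0,2),(1,3))])
ctr=Q.mean(0)[:2]
print("apex expected px",proj([np.r_[ctr,.09]],"wrist",st)); 
cv2.imwrite("pics/c3.png",cv2.resize(im[140:220,280:370],None,fx=6,fy=6,interpolation=2))
E
```

```text
[[255.1  97.1]
 [380.5  94.5]
 [266.7 259.7]
 [376.5 257.5]] [[ 0.59915415 -0.18066435  0.095     ]
 [ 0.60141492 -0.30049558  0.095     ]
 [ 0.42925853 -0.18439998  0.095     ]
 [ 0.43172577 -0.30440445  0.095     ]] [ 0.51538834 -0.24249109  0.095     ]
yaw 1.2895852964846788 [np.float64(0.11985255601201092), np.float64(0.12002982554905038), np.float64(0.1699366850339997), np.float64(0.16973416616536438)]
apex expected px [[319.77512999 181.62325738]]
```

View pics/c3.png

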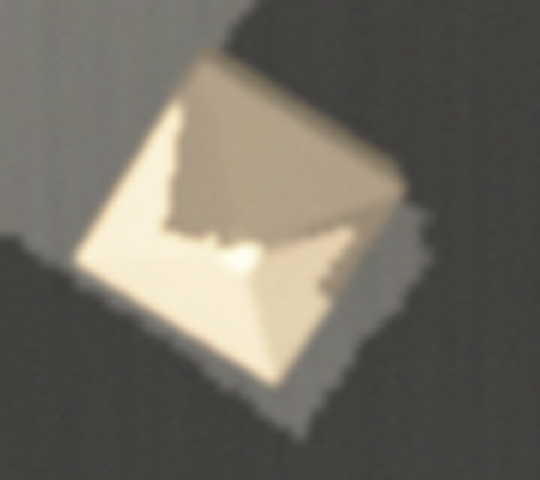

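Call:
apply_moves --plan "0 -0.5 0 0 0 0;0 -0.75 0 0 0 0;0 -0.75 0 0 0 0;0 -0.75 0 0 0 0;0 -0.75 0 0 0 0;0 -0.75 0 0 0 0;0 -0.75 0 0 0 0;0 -0.75 0 0 0 0;0 -0.75 0 0 0 0;0 -0.75 0 0 0 0"

```text
time_s: 10.35
position: [0.5161, 0.1212, 0.265]
tcp_rot: [[1.0, -0.006, 0.0], [-0.006, -1.0, 0.0], [0.0, -0.0, -1.0]]
force: [-0.2, -0.5, 0.8]
opening: 1.001
grasp_force: 0.0
```

Call:
apply_moves --plan "0 -0.75 0 0 0 0;0 -0.75 0 0 0 0;0 -0.5 0 0 0 0;0 -0.28 0 0 0 0;0 0 0 0 0 -0.015;0 0 0 0 0 -0.015;0 0 0 0 0 0;0 0 0 0 0 0"

```text
time_s: 11.02
position: [0.5168, 0.2328, 0.2647]
tcp_rot: [[0.984, 0.18, -0.0], [0.18, -0.984, -0.0], [-0.0, 0.0, -1.0]]
force: [0.3, 0.2, 0.1]
opening: 1.001
grasp_force: 0.0
```

```bash
python3 - <<'E'
from h import *
st=bot.read_state(); im=capture("wrist")[:,:,::-1].copy(); cv2.imwrite("pics/w4.png",im)
np.savez("pics/w4.npz",position=st["position"],tcp_rot=st["tcp_rot"])
R=st["tcp_rot"];print(st["position"],st["opening"],np.degrees(np.arctan2(R[1,0],R[0,0])))
E
```

```text
[0.51683369 0.23277299 0.26473791] 1.0006545348000946 10.390085162337808
```

View pics/w4.png

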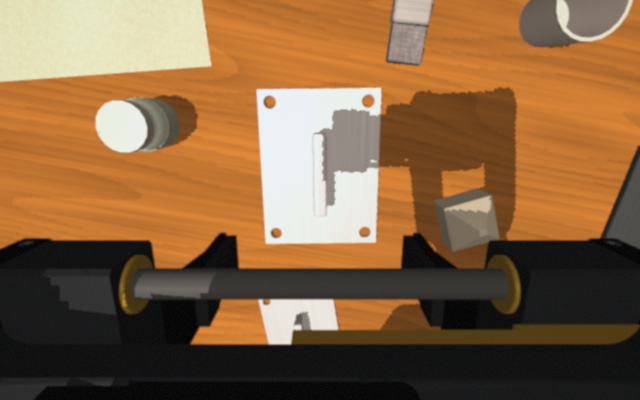

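The plate's four holes are at (269,102), (368,101), (276,233) and (364,232); the handle bar runs from (319,133) to (319,215).

```bash
python3 - <<'E'
from h import *
st=dict(np.load("pics/w4.npz")); im=cv2.imread("pics/w4.png"); hsv=cv2.cvtColor(im,cv2.COLOR_BGR2HSV)
C=[]
for u,v in((269,102),(368,101),(276,233),(364,232)):
    k=hsv[v-9:v+10,u-9:u+10,1]; ys,xs=np.where(k>110); C.append([u-9+xs.mean(),v-9+ys.mean()])
Q=pt(C,.003,"wrist",st);print(np.round(C,1),Q,Q.mean(0))
d=Q[0]-Q[2]+Q[1]-Q[3];yaw=np.degrees(np.arctan2(d[1],d[0]));print("yaw",yaw,[np.linalg.norm(Q[i]-Q[j]) for i,j in((0,1),(2,3),(0,2),(1,3))])
c=Q.mean(0)[:2]
print("handle proj",proj([np.r_[c,.046]],"wrist",st), pt([319,174],.046,"wrist",st))
t=np.r_[c,.038-.019]; print((st["tcp_rot"].T@(t-st["position"]))/.05)
E
```

```text
[[269.6 101.7]
 [367.5 100.6]
 [276.1 232.2]
 [364.2 231.3]] [[0.58567552 0.30805444 0.003     ]
 [0.60848678 0.19035394 0.003     ]
 [0.41837833 0.27533096 0.003     ]
 [0.44123947 0.15756765 0.003     ]] [0.51344502 0.23282675 0.003     ]
yaw 11.079344518301626 [np.float64(0.11989062448088897), np.float64(0.11996177566527265), np.float64(0.17046751778559865), np.float64(0.17043065076518196)]
handle proj [[319.38902517 176.61329523]] [[0.51641271 0.23383255 0.046     ]]
[-0.06469066 -0.01513791  4.91477651]
```

Call:
apply_moves --plan "-0.065 -0.015 0 0 0 -0.0019;0 0 0.6 0 0 0;0 0 0.7 0 0 0;0 0 0.7 0 0 0;0 0 0.7 0 0 0;0 0 0.7 0 0 0;0 0 0.7 0 0 0;0 0 0.5 0 0 0;0 0 0.3 0 0 0;0 0 0 0 0 0"

```text
time_s: 11.9
position: [0.511, 0.2324, 0.0165]
tcp_rot: [[0.981, 0.194, -0.007], [0.194, -0.981, -0.002], [-0.007, 0.0, -1.0]]
force: [-0.3, 0.4, -0.5]
opening: 0.999
grasp_force: 0.0
```

Call:
apply_moves --plan "0 0 0 0 0 0;0 0 0 0 0 0;0 0 0 0 0 0;0 0 0 0 0 0;0 0 0 0 0 0;0 0 0 0 0 0;0 0 0 0 0 0;0 0 0 0 0 0;0 0 0 0 0 0;0 0 0 0 0 0" --gripper -1

```text
time_s: 12.73
position: [0.5135, 0.2335, 0.0198]
tcp_rot: [[0.981, 0.196, 0.0], [0.196, -0.981, -0.0], [0.0, 0.0, -1.0]]
force: [-0.6, 0.5, 0.1]
opening: 0.327
grasp_force: 0.0
```

Call:
apply_moves --plan "0 0 0 0 0 0;0 0 0 0 0 0;0 0 0 0 0 0;0 0 0 0 0 0;0 0 0 0 0 0"

```text
time_s: 13.15
position: [0.5135, 0.2332, 0.0197]
tcp_rot: [[0.981, 0.196, -0.0], [0.196, -0.981, -0.0], [-0.0, 0.0, -1.0]]
force: [0.8, -2.7, -1.3]
opening: 0.185
grasp_force: 30.0
```

Call:
apply_moves --plan "0 0 -0.1 0 0 0;0 0 -0.3 0 0 0;0 0 -0.5 0 0 0;0 0 -0.6 0 0 0;0 0 -0.6 0 0 0;0 0 -0.6 0 0 0;0 0 -0.5 0 0 0;0 0 -0.3 0 0 0;0 0 -0.1 0 0 0;0 0 0 0 0 0"

```text
time_s: 13.98
position: [0.5135, 0.2338, 0.2007]
tcp_rot: [[0.981, 0.196, 0.001], [0.196, -0.981, 0.001], [0.002, -0.0, -1.0]]
force: [-0.7, -0.4, -4.5]
opening: 0.179
grasp_force: 30.0
```

Call:
apply_moves --plan "0 0 0 0 0 0.005;0 0 0 0 0 0.009;0 0 0 0 0 0.009;0 0 0 0 0 0.0048;-0.176 0.1 0 0 0 0;0 0.2 0 0 0 0;0 0.35 0 0 0 0;0 0.45 0 0 0 0;0 0.5 0 0 0 0;0 0.5 0 0 0 0"

```text
time_s: 14.82
position: [0.5055, 0.1268, 0.1989]
tcp_rot: [[1.0, 0.025, -0.003], [0.025, -1.0, -0.0], [-0.003, 0.0, -1.0]]
force: [-0.2, -0.0, -4.6]
opening: 0.183
grasp_force: 30.0
```

Call:
apply_moves --plan "0 0.5 0 0 0 0;0 0.5 0 0 0 0;0 0.5 0 0 0 0;0 0.5 0 0 0 0;0 0.5 0 0 0 0;0 0.5 0 0 0 0;0 0.5 0 0 0 0;0 0.5 0 0 0 0;0 0.5 0 0 0 0;0 0.5 0 0 0 0"

```text
time_s: 15.65
position: [0.5111, -0.1229, 0.1989]
tcp_rot: [[1.0, 0.023, -0.003], [0.023, -1.0, 0.001], [-0.003, -0.001, -1.0]]
force: [0.6, -0.6, -5.3]
opening: 0.18
grasp_force: 30.0
```

Call:
apply_moves --plan "0 0.5 0 0 0 0;0 0.5 0 0 0 0;0 0.5 0 0 0 0;0 0.4 0 0 0 0;0 0.25 0 0 0 0;0 0.16 0 0 0 0;0 0.1 0 0 0 0;0 0 0 0 0 0;0 0 0 0 0 0;0 0 0 0 0 0"

```text
time_s: 16.48
position: [0.5152, -0.2407, 0.1996]
tcp_rot: [[1.0, 0.024, -0.001], [0.024, -1.0, 0.001], [-0.001, -0.001, -1.0]]
force: [-1.0, 0.1, -5.1]
opening: 0.18
grasp_force: 30.0
```

```bash
python3 - <<'E'
from h import *
st=bot.read_state(); im=capture("wrist")[:,:,::-1].copy(); cv2.imwrite("pics/w5.png",im)
np.savez("pics/w5.npz",position=st["position"],tcp_rot=st["tcp_rot"])
R=st["tcp_rot"];print(st["position"],st["opening"],st["force"],st["grasp_force"],np.degrees(np.arctan2(R[1,0],R[0,0])))
E
```

```text
[ 0.51521982 -0.24065396  0.19960695] 0.1796987404554748 [-0.99189962  0.14576829 -5.07568681] 29.996676044538617 1.3763287905828072
```

View pics/w5.png

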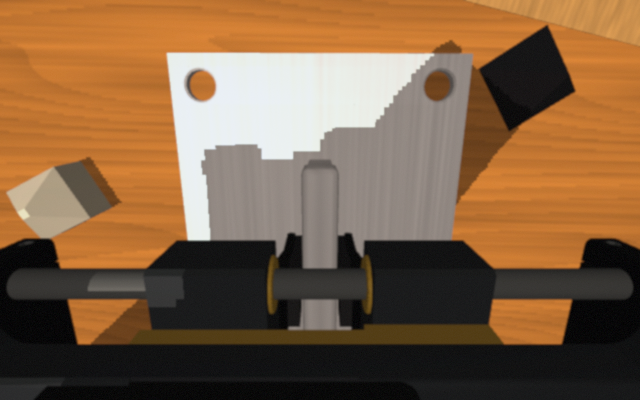

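The plate hangs square in the hand, with its two front holes at (201,85) and (438,85). The threaded holes aren't in line yet.

```bash
python3 - <<'E'
from h import *
st=dict(np.load("pics/w5.npz")); im=cv2.imread("pics/w5.png"); hsv=cv2.cvtColor(im,cv2.COLOR_BGR2HSV)
C=[]
for u,v in((201,85),(438,85)):
    k=(hsv[v-22:v+23,u-22:u+23,1]>90).astype(np.uint8); n,l,s,c=cv2.connectedComponentsWithStats(k)
    i=1+np.argmax(s[1:,4]); x,y,w,h,a=s[i]; print(s[i]); C.append([u-22+x+(w-1)/2,v-22+y+(h-1)/2])
zt=st["position"][2]-.0197+.006
Q=pt(C,zt,"wrist",st); d=Q[1]-Q[0]; print(np.round(C,1),Q,np.linalg.norm(d))
T=(Q-st["position"])@st["tcp_rot"]; print("tool",T)
y=-d[:2]/np.linalg.norm(d[:2]); x=np.array([y[1],-y[0]]); ctr=Q[:,:2].mean(0)-.085*x
print("plate yaw",np.degrees(np.arctan2(x[1],x[0])),"ctr",ctr)
e=np.r_[np.array([.51539,-.24249])-ctr,0]
print("units",st["tcp_rot"].T@e/.05)
E
```

```text
[ 10   8  26  30 619]
[  8   8  26  30 597]
[[201.5  85.5]
 [436.5  85.5]] [[ 0.59855497 -0.17864445  0.18590695]
 [ 0.60139955 -0.29632644  0.18590695]] 0.11771637120786672
tool [[ 0.0848127  -0.05997292  0.01369934]
 [ 0.08482984  0.05774336  0.01355224]]
plate yaw 1.384671894654905 ctr [ 0.51500208 -0.23953945]
units [ 6.33874271e-03  5.91803072e-02 -7.95959609e-05]
```

Call:
apply_moves --plan "0.008 0.045 0 0 0 0.0003;0 0 0.1 0 0 0;0 0 0.2 0 0 0;0 0 0.2 0 0 0;0 0 0.2 0 0 0;0 0 0.2 0 0 0;0 0 0.15 0 0 0;0 0 0.15 0 0 0;0 0 0.06 0 0 0;0 0 0.04 0 0 0"

```text
time_s: 17.37
position: [0.5158, -0.2442, 0.1339]
tcp_rot: [[1.0, 0.021, -0.001], [0.021, -1.0, 0.001], [-0.001, -0.001, -1.0]]
force: [-0.2, 0.2, -5.7]
opening: 0.18
grasp_force: 30.0
```

Call:
apply_moves --plan "0 0 0 0 0 0;0 0 0 0 0 0;0 0 0 0 0 0;0 0 0 0 0 0;0 0 0 0 0 0;0 0 0 0 0 0"

```text
time_s: 17.87
position: [0.5161, -0.2444, 0.1351]
tcp_rot: [[1.0, 0.021, 0.001], [0.021, -1.0, -0.0], [0.001, 0.0, -1.0]]
force: [0.7, 0.4, -4.8]
opening: 0.181
grasp_force: 30.0
```

```bash
python3 - <<'E'
from h import *
ps=[]
for i in range(4):
    st=bot.read_state(); im=capture("wrist")[:,:,::-1].copy(); ps.append(st["position"])
cv2.imwrite("pics/w6.png",im); np.savez("pics/w6.npz",position=st["position"],tcp_rot=st["tcp_rot"])
print(np.array(ps),st["force"],st["grasp_force"])
t=capture("top")[:,:,::-1]; s=capture("side")[:,:,::-1]
cv2.imwrite("pics/top6.png",t);cv2.imwrite("pics/side6.png",s)
q=[[.599,-.1807,.095],[.6014,-.3005,.095],[.4293,-.1844,.095],[.4317,-.3044,.095]]
for n in("wrist","top","side"): print(n,proj(q,n,st).round(1).tolist())
w=im[40:140,130:510]; ts=t[160:250,340:430]; c=proj(q,"side",st).mean(0).astype(int)
ss=s[c[1]-60:c[1]+60,c[0]-70:c[0]+70]
W=cv2.resize(w,(760,200),interpolation=2);A=cv2.resize(ts,(360,360),interpolation=2);B=cv2.resize(ss,(400,343),interpolation=2)
o=np.zeros((560,760,3),np.uint8);o[:200]=W;o[200:,:360]=A;o[200:543,360:]=B;cv2.imwrite("pics/m6.png",o)
E
```

```text
[[ 0.51614413 -0.2443913   0.13514984]
 [ 0.51609088 -0.24436445  0.13506301]
 [ 0.51605543 -0.24432506  0.13499227]
 [ 0.51603552 -0.24433481  0.13493509]] [-0.3554346  -0.27522137 -5.50944216] 29.996645534411073
wrist [[213.8, 89.4], [421.2, 89.7], [234.3, 339.3], [402.0, 339.4]]
top [[365.7, 175.6], [399.9, 175.0], [367.2, 224.3], [401.7, 223.7]]
side [[315.5, 155.0], [330.2, 134.8], [370.4, 168.9], [382.1, 147.1]]
```

View pics/m6.png

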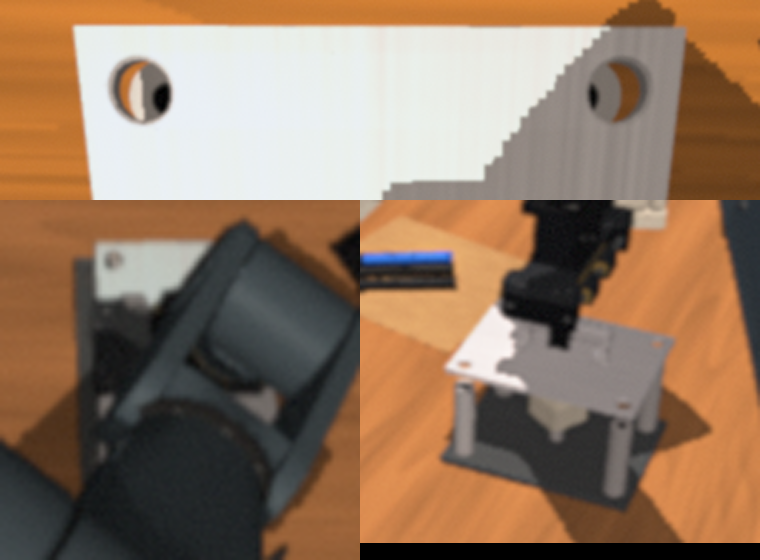

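The close wrist view shows each threaded hole partly cut off by its plate hole's inner edge, which is mostly perspective. The plate is about 1.5 mm off in y. The side view shows it level, clear of the pillars and the upright model. Making a small correction.

Call:
apply_moves --plan "-0.006 -0.015 0 0 0 0;-0.006 -0.015 0 0 0 0;0 0 0 0 0 0;0 0 0 0 0 0;0 0 0 0 0 0;0 0 0 0 0 0;0 0 0 0 0 0;0 0 0 0 0 0"

```text
time_s: 18.83
position: [0.5154, -0.2428, 0.1348]
tcp_rot: [[1.0, 0.021, 0.0], [0.021, -1.0, 0.0], [0.0, -0.0, -1.0]]
force: [-0.4, 0.5, -5.7]
opening: 0.178
grasp_force: 30.0
```

```bash
python3 - <<'E'
from h import *
st=bot.read_state(); im=capture("wrist")[:,:,::-1].copy(); cv2.imwrite("pics/w7.png",im)
R=st["tcp_rot"];print(st["position"],np.degrees(np.arctan2(R[1,0],R[0,0])),st["force"],st["qvel"])
g=cv2.cvtColor(im,cv2.COLOR_BGR2GRAY); hsv=cv2.cvtColor(im,cv2.COLOR_BGR2HSV)
zt=st["position"][2]-.0137
# front edge corners of plate give its pose without hole-wall bias
for u in(201,438):
    k=(g[60:110,u-22:u+22]<45).astype(np.uint8); ys,xs=np.where(k); print("thread px x",xs.min()+u-22,xs.max()+u-22,"y",ys.min()+60,ys.max()+60,len(xs))
for v in(60,70,120,130):
    r=np.where((hsv[v,150:500,1]<80))[0]+150
    P=pt([[r.min()-.5,v],[r.max()+.5,v]],zt,"wrist",st); T=(P-st["position"])@R; print(v,r.min(),r.max(),T[:,1],T[:,1].mean())
q=[[.599,-.1807,.095],[.6014,-.3005,.095]]
print(proj(q,"wrist",st))
E
```

```text
[ 0.51538894 -0.24283536  0.13479545] 1.1999245962953922 [-0.37945325  0.45310967 -5.65820888] [ 0.09964752  0.06048182  0.02815815  0.07140362 -0.00816424 -0.07789919]
thread px x 209 213 y 82 93 44
thread px x 425 430 y 81 93 57
60 167 471 [-0.07604053  0.07386747] -0.0010865335527221812
70 168 470 [-0.07611525  0.0739413 ] -0.001086978778792408
120 174 465 [-0.07599192  0.07432794] -0.0008319857725253843
130 175 463 [-0.07606982  0.07388993] -0.0010899448049604618
[[216.26842152  88.26972114]
 [423.97682766  88.51758553]]
```

Call:
apply_moves --plan "0 0.016 0 0 0 0;0 0 0 0 0 0;0 0 0 0 0 0;0 0 0 0 0 0;0 0 0 0 0 0;0 0 0 0 0 0;0 0 0 0 0 0;0 0 0 0 0 0;0 0 0 0 0 0;0 0 0 0 0 0"

```text
time_s: 19.72
position: [0.5154, -0.2436, 0.1348]
tcp_rot: [[1.0, 0.021, -0.0], [0.021, -1.0, 0.0], [-0.0, -0.0, -1.0]]
force: [-0.9, 0.1, -5.8]
opening: 0.182
grasp_force: 30.0
```

```bash
python3 - <<'E'
from h import *
st=bot.read_state(); print(st["position"],st["grasp_force"],np.abs(st["qvel"]).max()); print(bot.hand_in())
E
```

```text
[ 0.51536763 -0.24361537  0.13479221] 29.996553165838122 0.11247664476860214
the job is handed in; nothing more can be done
None
```

I handed the job in at about 20 s: the model stands released on the post, and the plate is held still and level about 2 cm above the pillars, its holes within about 1 mm of the threaded holes by my measurements; hand-in returned no verdict.

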